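# Switch the tab-lock dispenser selector to the open beaker

## Task

The bench dispenser must deliver into the open beaker, not the capped bottle. Pinch in the two release tabs on its selector knob, turn the pointer from the front position to the outlet spout that has the beaker under it, and let go so that both tabs spring out and the knob is locked there. Leave the beaker and the bottle standing where they are.

Things in the scene. Friction and masses are not known exactly. Their poses are not given: they have to be found in the camera images.
- dispenser: White round dispensing head fixed to the bench, 80 mm wide (dark foot 100 mm), flat top 110 mm up. Origin: centre of its underside, on the knob's axis; z up, -x is its front, roughly towards the robot. Two thin steel spouts (tops 102 mm up) leave it 60 degrees to either side of the front and end 105 mm from the axis, above the vessels. The selector knob stands on its top.
- knob_grip (a point): Point on the knob's axis 142 mm above the bench: squeeze the tabs here, centred within 2 mm. It turns with the knob: -x is the pointer's way, the tabs are on its +y and -y sides. Hub 34 mm wide; white pointer bar on top, topmost 158.5 mm up, tip 30 mm out. Tabs: grey, 18 mm wide, 121 to 152 mm up, 58 mm over both when out, 40 mm fully in. A 61 mm steel collar below reaches 118 mm up.
- selector (a joint): Knob angle, rad; 0 = pointer to the dispenser's front (-x), positive = anticlockwise from above. Starts within 0.09 of 0. +1.05 = spout on the dispenser's -y side, -1.05 = spout on its +y side; end stops at +-1.19. Locked in notches at -1.05, 0, +1.05 (0.14 free play either way) while either tab is out. With both tabs in it turns easily (0.02 N m) and stays where left.
- tab_left (a joint): Travel in m of the release tab on the knob's own +y side (it turns with the knob): 0 = sprung out, 0.009 = fully in. Spring 2 N when out, 6 N fully in. It frees the lock at about 0.004 and springs fully out again only in a notch.
- tab_right (a joint): The same for the tab on the knob's own -y side.
- beaker: Open clear beaker, 54 mm wide, 70 mm tall, empty, standing loose on the bench under one of the two spouts. Origin: centre of its underside. The spout it stands under is the one to select.
- bottle_small: Small white bottle with a cap, 40 mm wide, 75 mm tall, standing loose under the other spout. Origin: centre of its underside.
There are look-alikes about, which are no part of the job. Leave any green look-alike of the beaker alone.

How it is judged:
By the outcome, as a careful person would: the job done as asked, in the order asked, and still so for the second after the job is handed in, with the robot touching nothing.
It also fails if it takes over 32 s, if anything falls off the work surface, if the arm or the gripper's body presses on something with over 40 N, if the wrist force passes 120 N, or if a joint passes its speed limit or range.

## Robot

A 6-joint arm with a two-finger parallel gripper is mounted at the origin on a cart in front of the work surface, level with it; the furniture and walls round the work are solid. World frame = base frame: x ahead of the robot, y to its left, z up, the work surface at z = 0. Lengths are in m, angles in rad, forces in N, time in s.
With the tool pointing down it reaches from about 0.375 to 0.9 m from the base axis. Payload 3.1 kg.
Tool frame: the origin (TCP) lies at the very end of the fingers, on their centre line; the grasp point (between the pads) lies 19 mm behind it; x points along the fingers, y is the direction in which the jaws open and shut, and the axes are right-handed (so a half turn about x gives the same grasp; the last joint's range is limited). The gripper opens to 85 mm and grips with 20 to 120 N. Pads are 22 mm wide; open, the fingers measure 114 mm over their backs; the gripper's body (76 mm by 85 mm) begins 54 mm behind the grasp point. The pads swing forward as they close: fully open they stand 13 mm farther back than shut.
Start: joints at [-0.178, 0.527, 1.433, -0, 1.181, -0.178], TCP at [0.625, 0, 0.231] pointing down, gripper open.
Joint ranges: [-3.08, 3.08], [-0.75, 2.2], [0.22, 2.44], [-1.43, 4.57], [0, 2.65], [-2.85, 2.85]. Speed limits (rad/s): [2.79, 2.79, 3.14, 3.14, 3.14, 3.14].

## Interface

Orientations are given as a unit quaternion [x, y, z, w].
In Python, from station import manip gives the robot as it stands.
- The arm moves only by the shell command python3 -m jog 'ROWS' [FORCE]. ROWS is a JSON object of lists of equal length, an entry for each row: "linear": the shift along the tool's x, y, z in cm, a list of three; "twist": the turn about the tool's x in rad; "claw": the opening, from -1 (shut) to 1 (fully open). A call has 1 to 20 rows; each row is the pose to reach, as a shift and turn from the pose commanded when the call began, along the tool's axes at that moment; what a row does not reach only later rows make up. A row lasts 1/12 s, in which the tool goes at most 41.7 mm and 7.16 degrees, less where a joint would pass 70% of its speed; a pose out of reach is approached as far as the arm can. A call with a gripper value outside its range is refused whole. The fingers move at their own pace and stop on an object; FORCE is the grip in N (left out, the last holds). Time passes only in rows, so rows that repeat a pose let the fingers close. It gives the time, the measured TCP pose, the force and the opening at its end, in the units of the state.
- manip.sense(): the state, without advancing time (a new reading comes with each control period).
- manip.snapshot(name): name is "scene" or "side" or "wrist"; returns a dict with "pixels" (400x640x3 uint8, red, green, blue), "camera_matrix" (3x3 intrinsics, pixels), "k1" (the pictures are not rectified: a ray, as slopes to the right and down, at radius r is drawn at 1 + k1 r^2 times it, then the intrinsics apply), "R" (3x3) and "t" (3): a world point X has camera coordinates R X + t. Camera axes: x right, y down, z forward; pixel columns grow to the right and rows downward; lengths in m; the calibration is good to about 2 mm. A picture is of the moment at which its call begins. There is no depth.
- manip.sign_off(): hands the job in, once; it reports no verdict.
The state is a dict: "t": time; "q": joint angles; "qd": joint speeds; "tau": joint torques, N m; "tcp_pos": TCP position; "tool_rot": TCP orientation; "force": force on the tool from outside, world axes, zero at the start; "ft_torque": the same for the moment, N m; "finger_gap": opening from 0.0 (shut) to 1.0 (fully open).
Only numpy, scipy, OpenCV 4.12 (cv2) and the standard library are available. Lean on these libraries where they do the work, as an engineer would, in place of code of your own. Each camera call takes 0.05 s, during which the arm holds its last target.

## Working session

There is one attempt and no reset: what is moved stays moved. The work goes in short steps, Python scripts to look and compute and a shell command to move; the robot and the scene stay as the last step left them, time stands still between calls to the robot, and variables do not carry over. Pictures are saved under pics/ and viewed, and the job is handed in when it is done.

```bash
mkdir -p pics; ls; python3 - <<'E'
from station import manip
import cv2
for n in ["scene","side","wrist"]:
    s=manip.snapshot(n); cv2.imwrite(f"pics/{n}0.png",s["pixels"][:,:,::-1]); print(n,s["camera_matrix"],s["k1"],s["R"],s["t"])
print(manip.sense())
E
```

```text
pics
scene [[468.25343914   0.         318.51059265]
 [  0.         468.25343914 197.93179423]
 [  0.           0.           1.        ]] -0.07008682857230461 [[-0.75319571 -0.65749887  0.01978518]
 [-0.39664032  0.42996416 -0.81105319]
 [ 0.52475964 -0.61872939 -0.58463772]] [0.59514485 0.07633704 0.91853207]
side [[464.05790034   0.         311.47840636]
 [  0.         464.05790034 192.79789201]
 [  0.           0.           1.        ]] -0.11655872201664358 [[ 0.96148051 -0.27428906 -0.01790904]
 [-0.12039021 -0.36164681 -0.92450948]
 [ 0.24710608  0.89105393 -0.38073808]] [-0.3189921   0.29909708  0.43783052]
wrist [[333.38543772   0.         314.65516688]
 [  0.         333.38543772 203.62943003]
 [  0.           0.           1.        ]] 0.00680247157683026 [[ 9.99996214e-01 -7.21940012e-04 -2.65545057e-03]
 [ 1.86314105e-04 -9.44996693e-01  3.27079830e-01]
 [-2.74552403e-03 -3.27079087e-01 -9.44992980e-01]] [-0.62167969 -0.04179749  0.38225696]
{'t': 0.15, 'q': array([-1.78519548e-01,  5.28283325e-01,  1.43360979e+00, -1.15269269e-05,
        1.18143682e+00, -1.78491219e-01]), 'qd': array([ 0.0002555 , -0.00355522, -0.00450694,  0.00041748,  0.00160795,
       -0.00036517]), 'tau': array([ 1.17890530e-03, -4.42742836e+01, -1.78276026e+01, -2.15643640e-04,
        5.61750654e-03, -9.84718270e-06]), 'tcp_pos': array([6.24439167e-01, 1.15228330e-04, 2.30539000e-01]), 'tool_rot': array([ 0.4996524 ,  0.50049621, -0.50035919,  0.49949144]), 'force': array([-0.1409121 ,  0.31005061, -0.0131643 ]), 'ft_torque': array([-0.03827319, -0.01875639,  0.00239334]), 'finger_gap': 0.9999426675476605}
```

View pics/scene0.png

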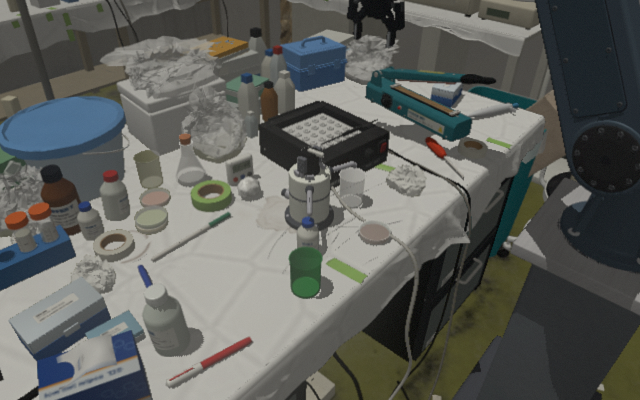

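View pics/side0.png

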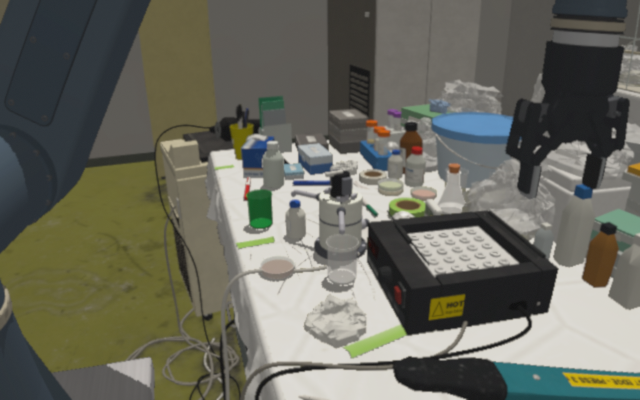

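View pics/wrist0.png

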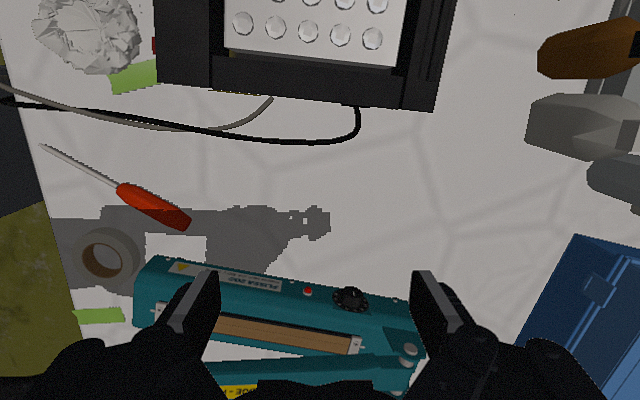

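Scene view: the dispenser is at about (308,195), with a clear beaker at (350,185), a white bottle with a blue cap at (307,235) and a green look-alike at (306,272). Side view: dispenser (342,215), beaker (341,262), bottle (295,222), green (260,208). Next I'll crop in close and triangulate.

```bash
cat > h.py <<'E'
import numpy as np, cv2
from station import manip
def ray(s,u,v):
    K=s["camera_matrix"];k=s["k1"]
    d=np.array([(u-K[0,2])/K[0,0],(v-K[1,2])/K[1,1]]); p=cv2.undistortPoints(np.array([[[u,v]]],float),K,np.array([k,0,0,0.]))[0,0]
    R=np.array(s["R"]);t=np.array(s["t"])
    w=R.T@np.array([p[0],p[1],1]); return -R.T@t, w/np.linalg.norm(w)
def plane(s,u,v,z):
    c,w=ray(s,u,v); return c+w*(z-c[2])/w[2]
def tri(a,b):
    A=[];B=[]
    M=np.zeros((3,3));y=np.zeros(3)
    for c,w in (a,b):
        P=np.eye(3)-np.outer(w,w);M+=P;y+=P@c
    x=np.linalg.solve(M,y); return x,[np.linalg.norm((np.eye(3)-np.outer(w,w))@(x-c)) for c,w in (a,b)]
def proj(s,X):
    K=s["camera_matrix"]; r=cv2.Rodrigues(np.array(s["R"]))[0]
    return cv2.projectPoints(np.array(X,float).reshape(-1,1,3),r,np.array(s["t"]),K,np.array([s["k1"],0,0,0.]))[0].reshape(-1,2)
E
python3 - <<'E'
import cv2
a=cv2.imread("pics/scene0.png")[135:305,240:400]; b=cv2.imread("pics/side0.png")[160:290,240:400]
cv2.imwrite("pics/c_scene.png",cv2.resize(a,None,fx=3.5,fy=3.5,interpolation=2)[:600])
cv2.imwrite("pics/c_side.png",cv2.resize(b,None,fx=4.5,fy=4.5,interpolation=2))
E
```

```text
(no output)
```

View pics/c_scene.png

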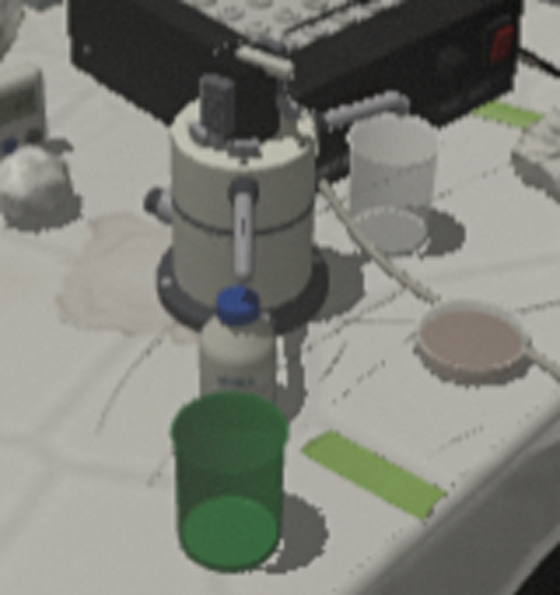

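View pics/c_side.png

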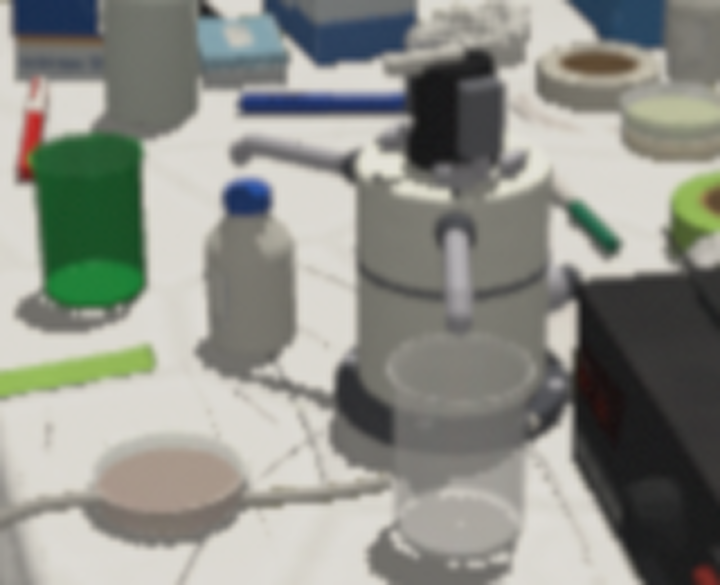

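```bash
cat >m.py <<'E'
from h import *
sc=manip.snapshot("scene");sd=manip.snapshot("side")
A=lambda x,y:(x/3.5+240-.0,y/3.5+135)
B=lambda x,y:(x/4.5+240,y/4.5+160)
def show(n,a,b,z):
    print(n,"tri",tri(ray(sc,*A(*a)),ray(sd,*B(*b))),"sc",plane(sc,*A(*a),z).round(4),"sd",plane(sd,*B(*b),z).round(4))
np.set_printoptions(precision=4,suppress=True)
show("beaker base",(390,231),(460,522),0.002)
show("beaker top",(393,138),(462,368),0.07)
show("bottle cap",(238,297),(247,188),0.075)
show("green base",(231,535),(94,283),0.0)
show("disp top centre",(246,138),(454,172),0.11)
show("spout tip bottle",(243,272),(240,150),0.10)
show("spout tip beaker",(405,102),(459,322),0.10)
show("pointer tip",(292,70),(388,66),0.1565)
show("pointer rear",(243,52),(470,47),0.1565)
E
python3 m.py
```

```text
beaker base tri (array([0.4629, 0.2695, 0.0032]), [np.float64(0.0007014542870097912), np.float64(0.0007014542870098074)]) sc [0.463  0.2685 0.002 ] sd [0.4643 0.2719 0.002 ]
beaker top tri (array([0.4641, 0.2707, 0.0696]), [np.float64(0.00016142644209918947), np.float64(0.00016142644209925404)]) sc [0.464  0.2712 0.07  ] sd [0.4637 0.2697 0.07  ]
bottle cap tri (array([0.4267, 0.4464, 0.0744]), [np.float64(0.0002228800368337126), np.float64(0.0002228800368336563)]) sc [0.4265 0.4469 0.075 ] sd [0.4262 0.4447 0.075 ]
green base tri (array([0.3666, 0.5182, 0.003 ]), [np.float64(0.000793969254897443), np.float64(0.0007939692548973816)]) sc [0.3676 0.5163 0.    ] sd [0.3684 0.5253 0.    ]
disp top centre tri (array([0.4937, 0.3676, 0.1038]), [np.float64(0.0011658324156652905), np.float64(0.0011658324156651981)]) sc [0.4856 0.3756 0.11  ] sd [0.4903 0.3557 0.11  ]
spout tip bottle tri (array([0.4239, 0.4466, 0.0923]), [np.float64(0.0002798291700898219), np.float64(0.0002798291700899662)]) sc [0.4168 0.4542 0.1   ] sd [0.4199 0.4288 0.1   ]
spout tip beaker tri (array([0.4612, 0.265 , 0.0923]), [np.float64(0.0007266376164841247), np.float64(0.0007266376164840728)]) sc [0.4549 0.2747 0.1   ] sd [0.4553 0.2499 0.1   ]
pointer tip tri (array([0.4653, 0.3634, 0.1552]), [np.float64(0.00014208017386561854), np.float64(0.00014208017386553243)]) sc [0.4637 0.3652 0.1565] sd [0.4644 0.3604 0.1565]
pointer rear tri (array([0.4986, 0.3661, 0.1563]), [np.float64(0.0025884946157695666), np.float64(0.0025884946157694985)]) sc [0.4945 0.3687 0.1565] sd [0.5021 0.3708 0.1565]
```

```bash
cat >t.py <<'E'
from h import *
from scipy.spatial.transform import Rotation as Ro
import sys
np.set_printoptions(precision=4,suppress=True)
s=manip.sense();R=Ro.from_quat(s["tool_rot"]).as_matrix()
print(s["t"],s["tcp_pos"],"q",s["q"],"F",s["force"],"gap",s["finger_gap"]);print(R)
if len(sys.argv)>3:
    g=np.array([float(x) for x in sys.argv[1:4]])  # target grasp/TCP xyz
    print("shift cm",R.T@(g-s["tcp_pos"])*100)
if len(sys.argv)>4:
    th=float(sys.argv[4]) # desired heading of knob's +y axis; jaws either way
    cur=np.arctan2(R[1,1],R[0,1]); d=(th-cur+np.pi/2)%np.pi-np.pi/2
    print("cur jaw",cur,"world ccw turn",d,"twist",-d)
E
python3 t.py 0.4966 0.369 0.24 $(python3 -c "print(0.176+1.5708)")
```

```text
0.25 [0.6246 0.0001 0.2308] q [-0.1785  0.528   1.4332  0.      1.1814 -0.1785] F [ 1.4286 -0.1357  0.0656] gap 1.0003298679368877
[[-0.0011  1.     -0.    ]
 [ 0.0002 -0.     -1.    ]
 [-1.     -0.0011 -0.0002]]
shift cm [ -0.8963 -12.8073 -36.8915]
cur jaw -3.595477964671159e-05 world ccw turn -1.3947566988101467 twist 1.3947566988101467
```

The listed options check out. The clear beaker (scene 350,185) is at (0.464,0.270) and the bottle (307,235) is at (0.4265,0.446). They are 180 mm apart, against 182 expected, and each sits under a spout. The green beaker (306,272) is at (0.367,0.517), under no spout, so it's the look-alike. This puts the axis at about (0.497,0.369), with the beaker on the dispenser's -y side, so the target is +1.05. Next I'll move above the knob, turning the jaws as I go.

```bash
python3 -m jog '{"linear":[[-3,0,0],[-3,-1.2,-3.6],[-3,-2.5,-7.3],[-3,-3.8,-11],[-3,-5.1,-14.7],[-3,-6.4,-18.4],[-3,-7.7,-22.1],[-3,-9,-25.8],[-3,-10.3,-29.5],[-3,-11.5,-33.2],[-3,-12.8,-36.9],[-3,-12.8,-36.9],[-3,-12.8,-36.9],[-3,-12.8,-36.9]],"twist":[0,0.12,0.24,0.36,0.48,0.6,0.72,0.84,0.96,1.08,1.2,1.3,1.395,1.395],"claw":[1,1,1,1,1,1,1,1,1,1,1,1,1,1]}' 20; python3 t.py 0.4966 0.369 0.24 1.7468; python3 - <<'E'
from h import *
s=manip.snapshot("wrist");cv2.imwrite("pics/w1.png",s["pixels"][:,:,::-1])
print(proj(s,[[.4966,.369,.1585],[.4966,.369,.118]]))
E
```

```text
t: 1.42
tcp_pos: [0.4962, 0.3701, 0.261]
tool_rot: [-0.704, -0.062, 0.704, -0.062]
force: [0.4, -0.6, 0.4]
finger_gap: 0.999
1.4167 [0.4962 0.3701 0.261 ] q [ 0.4606  0.4887  1.4144 -0.0001  1.239   1.8549] F [ 0.4144 -0.5726  0.3516] gap 0.9986480103783573
[[-0.0004  0.1756 -0.9845]
 [-0.0003 -0.9845 -0.1756]
 [-1.      0.0002  0.0004]]
shift cm [ 2.105   0.1144 -0.0242]
cur jaw -1.3942711656524014 world ccw turn -0.000521487937391818 twist 0.000521487937391818
[[317.23344014 200.26863516]
 [316.93122214 185.74807179]]
```

View pics/w1.png

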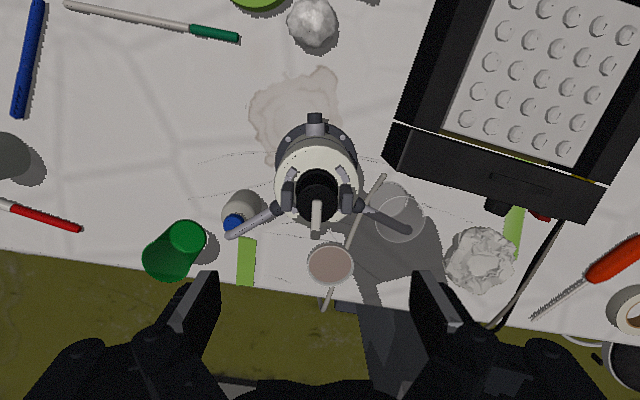

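```bash
python3 - <<'E'
import cv2
a=cv2.imread("pics/w1.png")[130:250,240:400]
cv2.imwrite("pics/w1c.png",cv2.resize(a,None,fx=5,fy=5,interpolation=2))
E
```

```text
(no output)
```

View pics/w1c.png

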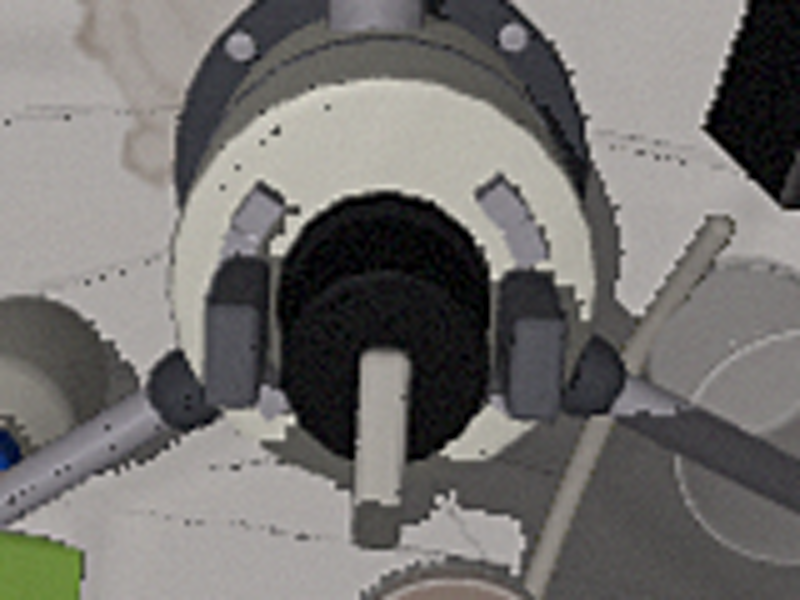

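```bash
python3 - <<'E'
from h import *
np.set_printoptions(precision=4,suppress=True)
s=manip.snapshot("wrist")
f=lambda x,y,z:plane(s,x/5+240-.4,y/5+130-.4,z)
# tab top faces corners
L=[f(208,302,.152),f(258,306,.152),f(255,406,.152),f(206,402,.152)]
R=[f(516,316,.152),f(566,318,.152),f(560,417,.152),f(511,415,.152)]
l=np.mean(L,0);r=np.mean(R,0);print("tab",l,r,"mid",(l+r)/2,"sep",np.linalg.norm(l-r), "width", np.linalg.norm(L[0]-L[3]))
d=l-r;print("y-axis dir heading",np.arctan2(d[1],d[0]))
print("outer sep",np.linalg.norm((L[0]+L[3]-R[1]-R[2])/2))
p=f(380,504,.1585);q=f(386,350,.1585);d=q-p;print("pointer",p,q,np.arctan2(d[1],d[0]),np.linalg.norm(d))
m=(l+r)/2; print("tip-mid",np.linalg.norm((p-m)[:2]))
# body top disc: left edge 172, right 597 ; top edge y 80
a=f(172,270,.11);b=f(597,270,.11);print("disc",a,b,(a+b)/2,np.linalg.norm(a-b)); print("back", f(385,80,.11))
t=np.array([.4966,.369]); print("back-ctr",f(385,80,.11)[:2]-t)
E
```

```text
tab [0.4902 0.3924 0.152 ] [0.4968 0.3439 0.152 ] mid [0.4935 0.3682 0.152 ] sep 0.04898540802491537 width 0.016840197072537658
y-axis dir heading 1.7060723981857575
outer sep 0.056897981765586254
pointer [0.4717 0.3651 0.1585] [0.4975 0.3688 0.1585] 0.14328148668971974 0.026056117416413744
tip-mid 0.022063923737368606
disc [0.4898 0.4069 0.11  ] [0.5035 0.3304 0.11  ] [0.4966 0.3686 0.11  ] 0.07770120890155366
back [0.5308 0.3748 0.11  ]
back-ctr [0.0342 0.0058]
```

```bash
cat > fit.py <<'E'
from h import *
from scipy.optimize import least_squares
np.set_printoptions(precision=4,suppress=True)
s=manip.snapshot("wrist")
f=lambda x,y,z:plane(s,x/5+240-.4,y/5+130-.4,z)
def fit(pts,z,n,r0=None):
    P=np.array([f(x,y,z)[:2] for x,y in pts])
    o=least_squares(lambda p:np.hypot(P[:,0]-p[0],P[:,1]-p[1])-(p[2] if r0 is None else r0),[.4966,.369,.03])
    print(n,o.x,"rms mm",np.sqrt(np.mean(o.fun**2))*1e3)
disc=[(172,270),(182,220),(210,165),(260,112),(320,86),(385,78),(450,87),(510,115),(560,165),(588,220),(597,270),(588,330),(235,430)]
fit(disc,.11,"disc");fit(disc,.11,"disc r40",.04)
hub=[(284,365),(292,400),(320,440),(345,455),(420,458),(455,440),(480,400),(490,360),(480,320),(450,287),(386,270),(320,287),(292,320)]
for z in(.150,.152,.154):fit(hub,z,f"hub {z}")
E
python3 fit.py
```

```text
disc [0.4932 0.3676 0.0391] rms mm 0.23759784839396078
disc r40 [0.4922 0.3675 0.03  ] rms mm 0.7342894135252701
hub 0.15 [0.4921 0.3672 0.0167] rms mm 0.27617077377605864
hub 0.152 [0.4928 0.3673 0.0166] rms mm 0.27399543607767207
hub 0.154 [0.4935 0.3675 0.0164] rms mm 0.2718200983794854
```

```bash
python3 - <<'E'
import cv2
a=cv2.imread("pics/scene0.png")[140:190,280:340]; b=cv2.imread("pics/side0.png")[165:225,310:372]
a=cv2.resize(a,None,fx=10,fy=10,interpolation=2);b=cv2.resize(b,None,fx=10,fy=10,interpolation=2)
cv2.imwrite("pics/z_scene.png",a);cv2.imwrite("pics/z_side.png",b)
E
```

```text
(no output)
```

View pics/z_scene.png

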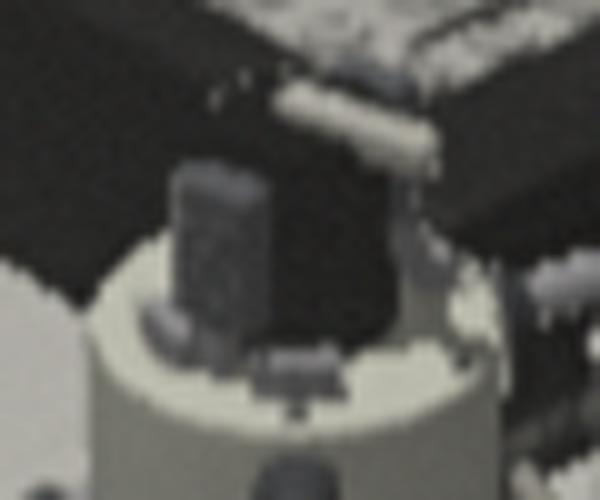

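View pics/z_side.png

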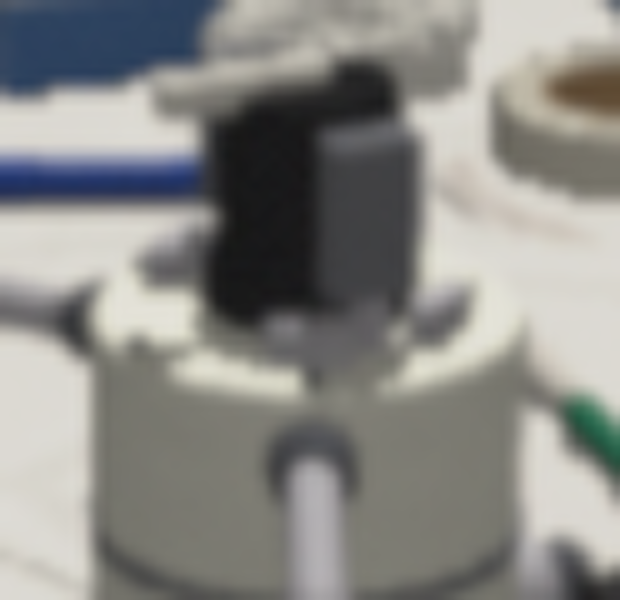

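```bash
cat > fit2.py <<'E'
from h import *
from scipy.optimize import least_squares
np.set_printoptions(precision=4,suppress=True)
def fit(s,pts,o,n,z=.11):
  for r0 in(None,.04):
    P=np.array([plane(s,x/10+o[0]-.45,y/10+o[1]-.45,z)[:2] for x,y in pts])
    q=least_squares(lambda p:np.hypot(P[:,0]-p[0],P[:,1]-p[1])-(p[2] if r0 is None else r0),[.4966,.369,.03])
    print(n,r0,q.x,q.fun*1e3)
sc=manip.snapshot("scene");sd=manip.snapshot("side")
fit(sc,[(90,315),(102,290),(130,257),(165,235),(112,360),(150,397),(200,424),(260,437),(320,437),(380,427),(440,405),(485,375)],(280,140),"scene")
fit(sd,[(94,315),(110,287),(140,262),(120,352),(175,380),(230,393),(380,397),(440,382),(490,360),(520,330),(524,310),(500,283),(475,262)],(310,165),"side")
E
python3 fit2.py
```

```text
scene None [0.4934 0.369  0.0393] [ 0.4089 -0.287   0.0992  0.5992 -1.3876 -0.754   0.7836  1.1369  0.4955
 -0.2474 -0.6534 -0.1938]
scene 0.04 [0.4935 0.3681 0.03  ] [ 0.2536 -0.6063 -0.4904 -0.2167 -1.3237 -0.6035  0.9139  1.1757  0.3928
 -0.5501 -1.2358 -1.0702]
side None [0.4932 0.3666 0.039 ] [ 0.091  -0.5452  0.5786 -0.4519 -0.017   0.1075  0.9062 -0.1869 -0.3959
 -0.1893  0.2103 -0.8177  0.7102]
side 0.04 [0.4933 0.3672 0.03  ] [-0.975  -1.8292 -0.8846 -1.2246 -0.5665 -0.3299  0.5428 -0.6141 -0.958
 -0.9624 -0.7136 -1.9643 -0.6069]
```

All three cameras put the axis at (0.4933,0.3677), within 1 mm, and the knob heading at about 0.14, so the selector is near -0.07. I'll correct the centring, come down to just above the knob and look again.

```bash
python3 -m jog '{"linear":[[2,0.19,0.33],[5,0.19,0.33],[8,0.19,0.33],[8,0.19,0.33],[8,0.19,0.33],[8,0.19,0.33]],"twist":[0.036,0.036,0.036,0.036,0.036,0.036],"claw":[0.7,0.7,0.7,0.7,0.7,0.7]}' 25; python3 t.py 0.4933 0.3677 0.123 1.711; python3 - <<'E'
from h import *
s=manip.snapshot("wrist");cv2.imwrite("pics/w2.png",s["pixels"][:,:,::-1])
s=manip.snapshot("side");cv2.imwrite("pics/s2.png",cv2.resize(s["pixels"][100:240,270:430,::-1],None,fx=4,fy=4,interpolation=2))
E
```

```text
t: 2.17
tcp_pos: [0.4953, 0.3667, 0.1826]
tool_rot: [0.706, 0.05, -0.705, 0.049]
force: [0.1, 0.3, 0.3]
finger_gap: 0.849
2.1667 [0.4953 0.3667 0.1826] q [0.4563 0.5715 1.5047 0.     1.0633 1.8875] F [0.1122 0.3498 0.2688] gap 0.8489457050865535
[[ 0.0019  0.1391 -0.9903]
 [ 0.001  -0.9903 -0.1391]
 [-1.     -0.0007 -0.002 ]]
shift cm [ 5.9607 -0.1189  0.193 ]
cur jaw -1.431249457259931 world ccw turn 0.0006568036701377622 twist -0.0006568036701377622
```

View pics/w2.png

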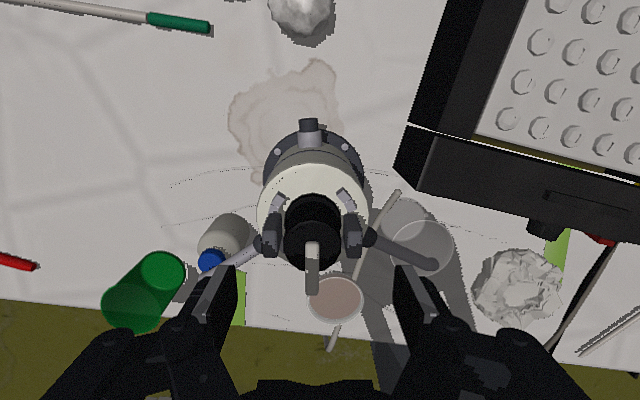

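View pics/s2.png

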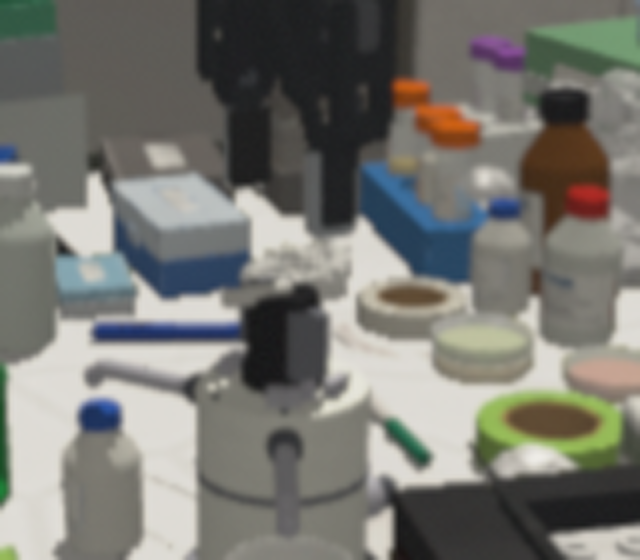

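```bash
python3 t.py 0.4933 0.3677 0.123 1.711; python3 - <<'E'
import cv2
a=cv2.imread("pics/w2.png")[160:320,200:440]
cv2.imwrite("pics/w2c.png",cv2.resize(a,None,fx=3.33,fy=3.33,interpolation=2))
E
```

```text
2.2667 [0.4956 0.3671 0.1835] q [0.4566 0.5702 1.5041 0.     1.0629 1.8877] F [-0.364  -0.0941 -0.2403] gap 0.8525698102124396
[[ 0.0039  0.1393 -0.9902]
 [ 0.0019 -0.9903 -0.1393]
 [-1.     -0.0014 -0.0041]]
shift cm [ 6.0536 -0.0792  0.2492]
cur jaw -1.4310555384299195 world ccw turn 0.0004628848401262431 twist -0.0004628848401262431
```

View pics/w2c.png

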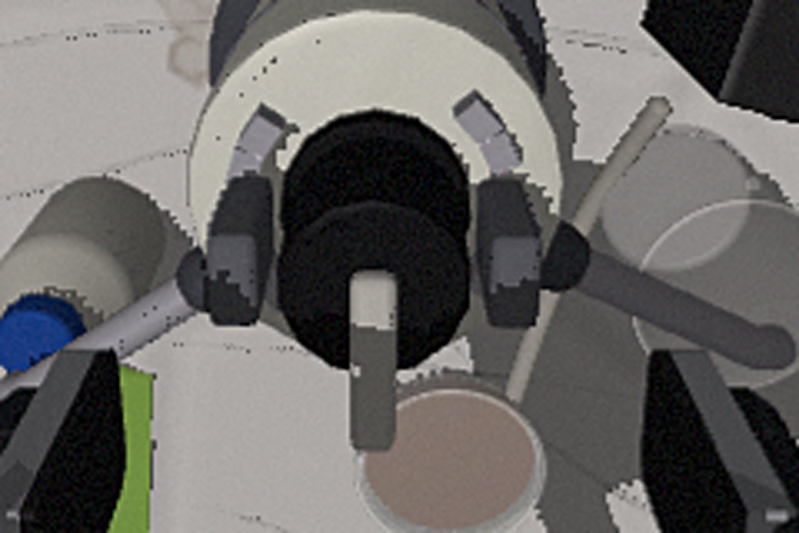

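```bash
python3 - <<'E'
from h import *
from scipy.optimize import least_squares
np.set_printoptions(precision=4,suppress=True)
s=manip.snapshot("wrist"); print(manip.sense()["tcp_pos"])
f=lambda x,y,z:plane(s,x/3.33+200-.35,y/3.33+160-.35,z)
def fit(pts,z,n):
    P=np.array([f(x,y,z)[:2] for x,y in pts])
    o=least_squares(lambda p:np.hypot(P[:,0]-p[0],P[:,1]-p[1])-p[2],[.4966,.369,.03]); print(n,o.x,np.abs(o.fun).max()*1e3)
fit([(188,170),(195,125),(225,75),(270,38),(320,18),(375,11),(430,18),(480,38),(530,80),(557,130),(563,175)],.11,"disc")
fit([(277,286),(283,320),(310,350),(345,368),(410,365),(440,348),(464,320),(470,286),(460,250),(430,217),(373,203),(315,217),(287,250)],.154,"hub")
L=[f(207,235,.152),f(257,235,.152),f(254,324,.152),f(206,324,.152)];R=[f(491,237,.152),f(541,237,.152),f(537,327,.152),f(486,327,.152)]
l=np.mean(L,0);r=np.mean(R,0);d=l-r;print("tabmid",(l+r)/2,np.linalg.norm(L[0]-L[3]),np.linalg.norm((L[0]+L[3]-R[1]-R[2])/2),np.arctan2(d[1],d[0])-np.pi/2)
p=f(373,440,.1585);q=f(373,272,.1585);print("ptr",p,q,np.arctan2((q-p)[1],(q-p)[0]),np.hypot(*(p-[.4933,.3677,0])[:2]))
# finger tips: inner edges at pad tips
print(proj(s,[manip.sense()["tcp_pos"]]))
E
```

```text
[0.4955 0.3672 0.1835]
disc [0.4922 0.3692 0.0398] 0.4541125638464136
hub [0.4924 0.3692 0.0164] 0.5088953221559361
tabmid [0.4928 0.3694 0.152 ] 0.01706387396662156 0.057712740538919165 0.13026228186530964
ptr [0.4655 0.3655 0.1585] [0.4977 0.3699 0.1585] 0.13611275380692106 0.02793080495913728
[[316.0479 268.3583]]
```

```bash
python3 -m jog '{"linear":[[1,-0.14,0.23],[3,-0.14,0.23],[5,-0.14,0.23],[6,-0.14,0.23],[6,-0.14,0.23],[6,-0.14,0.23],[6,-0.14,0.23],[6,-0.14,0.23]],"twist":[0,0,0,0,0,0,0,0],"claw":[0.65,0.65,0.65,0.65,0.65,0.65,0.65,0.65]}' 25; python3 t.py 0.493 0.3683 0.123 1.706; python3 - <<'E'
from h import *
s=manip.snapshot("side");a=cv2.resize(s["pixels"][100:240,270:430,::-1],None,fx=4,fy=4,interpolation=2)
s=manip.snapshot("wrist");cv2.imwrite("pics/w3.png",s["pixels"][:,:,::-1])
cv2.imwrite("pics/s3.png",a)
E
```

```text
t: 2.98
tcp_pos: [0.4925, 0.3682, 0.1226]
tool_rot: [0.706, 0.05, -0.705, 0.049]
force: [0.4, -0.8, 0.3]
finger_gap: 0.827
2.9833 [0.4925 0.3682 0.1226] q [0.4604 0.6489 1.5538 0.     0.9362 1.8913] F [ 0.4373 -0.7738  0.2979] gap 0.8267546056483481
[[ 0.0024  0.1394 -0.9902]
 [ 0.0012 -0.9902 -0.1394]
 [-1.     -0.0009 -0.0025]]
shift cm [-0.0432 -0.0059 -0.0535]
cur jaw -1.4309213137569787 world ccw turn -0.004671339832814425 twist 0.004671339832814425
```

View pics/w3.png

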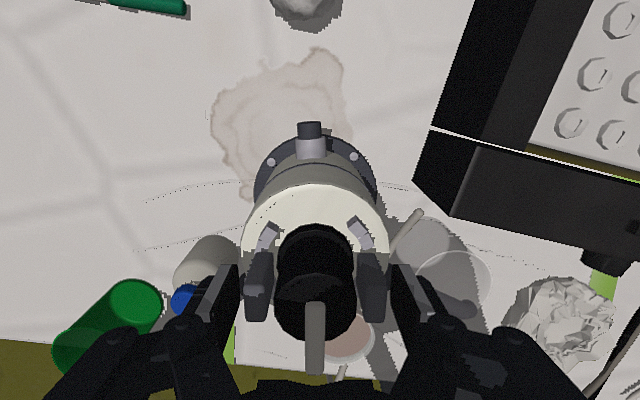

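View pics/s3.png

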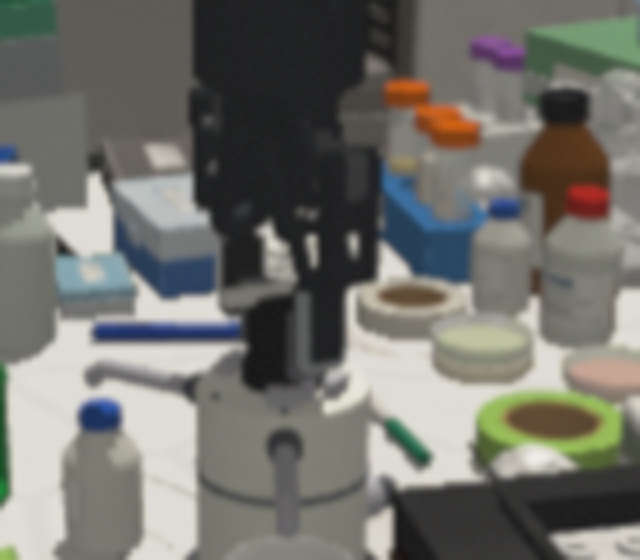

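The fingers sit either side of the tabs, evenly (inner edges at pixel columns 238 and 392, tab outers at 244 and 388), and the TCP is within 0.6 mm of target. I'll squeeze now.

```bash
python3 -m jog '{"linear":[[0,0,0],[0,0,0],[0,0,0],[0,0,0],[0,0,0],[0,0,0],[0,0,0],[0,0,0],[0,0,0]],"twist":[0,0,0,0,0,0,0,0,0],"claw":[0.4,0.2,0,-0.2,-0.3,-0.3,-0.3,-0.3,-0.3]}' 25; python3 t.py 0.493 0.3683 0.123 1.706; python3 - <<'E'
from h import *
s=manip.snapshot("wrist");cv2.imwrite("pics/w4.png",cv2.resize(s["pixels"][180:400,200:440,::-1],None,fx=2.7,fy=2.7))
E
```

```text
t: 3.83
tcp_pos: [0.4923, 0.368, 0.1232]
tool_rot: [0.706, 0.05, -0.705, 0.049]
force: [-1.7, -0.4, 8.1]
finger_gap: 0.452
3.8333 [0.4923 0.368  0.1232] q [ 0.4604  0.6478  1.5539 -0.      0.9375  1.8913] F [-1.6991 -0.3996  8.0789] gap 0.4522315008981117
[[ 0.0022  0.1394 -0.9902]
 [ 0.001  -0.9902 -0.1394]
 [-1.     -0.0007 -0.0023]]
shift cm [ 0.0223 -0.0177 -0.0759]
cur jaw -1.430935550211521 world ccw turn -0.004657103378272076 twist 0.004657103378272076
```

View pics/w4.png

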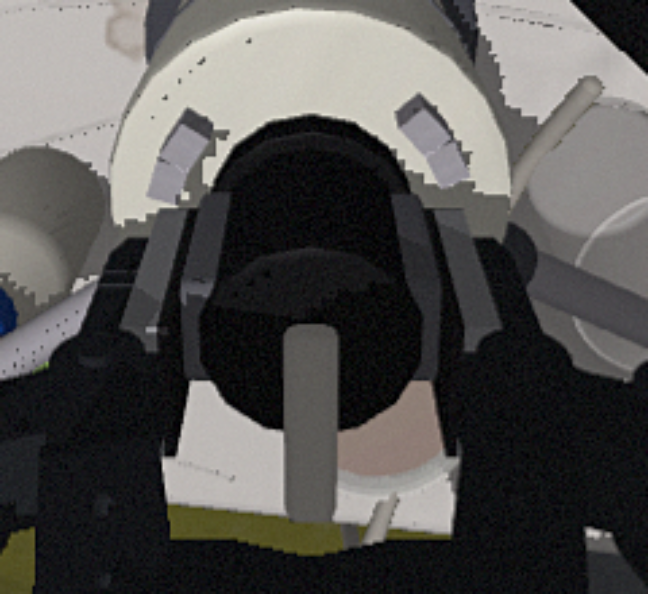

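The gap is 38 mm, so both tabs are fully in and centred. Next I'll turn anticlockwise by about 1.12 rad.

```bash
python3 -m jog '{"linear":[[0,0,0],[0,0,0],[0,0,0],[0,0,0],[0,0,0],[0,0,0],[0,0,0],[0,0,0],[0,0,0],[0,0,0],[0,0,0],[0,0,0],[0,0,0],[0,0,0],[0,0,0],[0,0,0],[0,0,0]],"twist":[-0.08,-0.16,-0.24,-0.32,-0.4,-0.48,-0.56,-0.64,-0.72,-0.8,-0.88,-0.96,-1.04,-1.12,-1.12,-1.12,-1.12],"claw":[-0.3,-0.3,-0.3,-0.3,-0.3,-0.3,-0.3,-0.3,-0.3,-0.3,-0.3,-0.3,-0.3,-0.3,-0.3,-0.3,-0.3]}' 25; python3 t.py 0.493 0.3683 0.123 2.83; python3 - <<'E'
from h import *
print(manip.sense()["ft_torque"])
s=manip.snapshot("scene");cv2.imwrite("pics/sc5.png",cv2.resize(s["pixels"][130:260,240:400,::-1],None,fx=4,fy=4))
s=manip.snapshot("wrist");cv2.imwrite("pics/w5.png",s["pixels"][:,:,::-1])
E
```

```text
t: 5.3
tcp_pos: [0.4936, 0.3664, 0.1232]
tool_rot: [0.572, 0.415, -0.57, 0.418]
force: [1.8, -5.6, 8.3]
finger_gap: 0.456
5.3 [0.4936 0.3664 0.1232] q [ 0.4586  0.6479  1.5536 -0.004   0.937   0.7713] F [ 1.8105 -5.6356  8.2637] gap 0.455730676258896
[[ 0.0042  0.9522 -0.3053]
 [-0.0015 -0.3053 -0.9522]
 [-1.      0.0045  0.0001]]
shift cm [ 0.0213 -0.1164 -0.1576]
cur jaw -0.31029773659638954 world ccw turn -0.001294916993403561 twist 0.001294916993403561
[-0.78466996 -0.20316006  0.06320436]
```

View pics/w5.png

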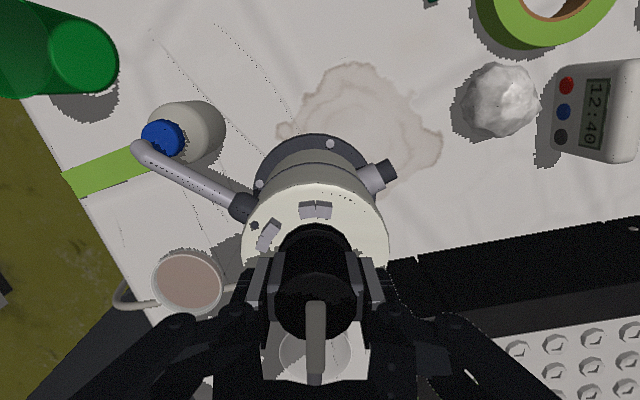

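View pics/sc5.png

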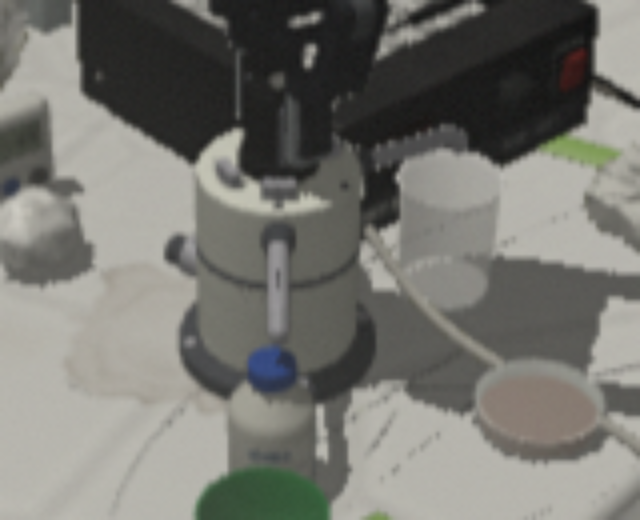

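The pointer has followed round and points over the beaker. I'll open the jaws in place.

```bash
python3 -m jog '{"linear":[[0,0,0],[0,0,0],[0,0,0],[0,0,0],[0,0,0],[0,0,0],[0,0,0],[0,0,0],[0,0,0],[0,0,0]],"twist":[0,0,0,0,0,0,0,0,0,0],"claw":[0,0.2,0.4,0.5,0.65,0.65,0.65,0.65,0.65,0.65]}'; python3 t.py; python3 - <<'E'
from h import *
s=manip.snapshot("wrist");cv2.imwrite("pics/w6.png",cv2.resize(s["pixels"][180:400,200:440,::-1],None,fx=2.7,fy=2.7))
E
```

```text
t: 6.23
tcp_pos: [0.4915, 0.3678, 0.1213]
tool_rot: [-0.571, -0.417, 0.571, -0.417]
force: [-0.5, -0.1, -0.1]
finger_gap: 0.824
6.2333 [0.4915 0.3678 0.1213] q [0.4605 0.6503 1.5553 0.0001 0.9361 0.7713] F [-0.4615 -0.1433 -0.1168] gap 0.8243068969181094
[[-0.0001  0.9521 -0.3059]
 [ 0.0001 -0.3059 -0.9521]
 [-1.     -0.0001 -0.    ]]
```

View pics/w6.png

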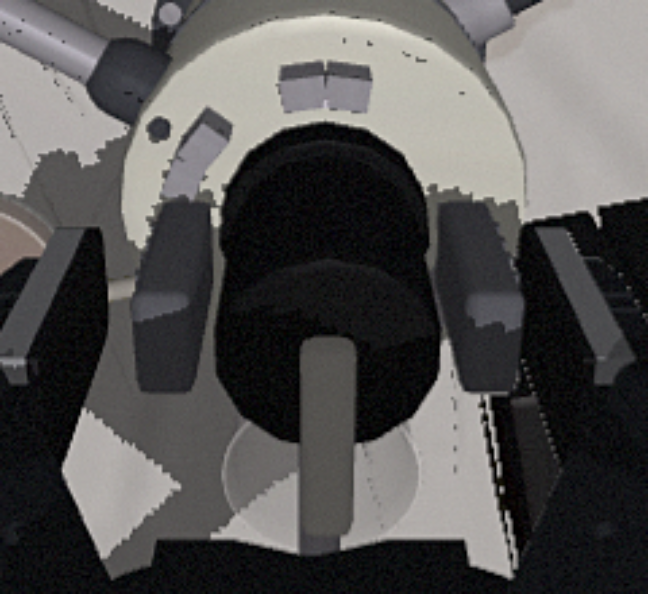

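Both tabs are out, but the right finger is nearly touching its tab. I'll shift 1.5 mm towards tool +y, then rise straight up and look.

```bash
python3 -m jog '{"linear":[[0,0.15,0],[0,0.15,0],[-1,0.15,0],[-3,0.15,0],[-6,0.15,0],[-10,0.15,0],[-14,0.15,0],[-14,0.15,0],[-14,0.15,0],[-14,0.15,0]],"twist":[0,0,0,0,0,0,0,0,0,0],"claw":[0.75,0.75,0.75,0.75,0.75,0.75,0.75,0.75,0.75,0.75]}'; python3 t.py; python3 - <<'E'
from h import *
s=manip.snapshot("wrist");cv2.imwrite("pics/w7.png",s["pixels"][:,:,::-1])
cv2.imwrite("pics/w7c.png",cv2.resize(s["pixels"][130:250,240:400,::-1],None,fx=5,fy=5,interpolation=2))
a=manip.snapshot("scene")["pixels"][130:280,230:400,::-1];b=manip.snapshot("side")["pixels"][150:300,230:400,::-1]
cv2.imwrite("pics/x7.png",cv2.resize(np.hstack([a,b]),None,fx=2.35,fy=2.35,interpolation=2))
E
```

```text
t: 7.12
tcp_pos: [0.4927, 0.367, 0.2619]
tool_rot: [0.572, 0.417, -0.571, 0.417]
force: [0.1, 0.3, -0.6]
finger_gap: 0.875
7.1167 [0.4927 0.367  0.2619] q [0.4586 0.4809 1.4261 0.     1.2342 0.7696] F [ 0.1079  0.2962 -0.5611] gap 0.8746678697463528
[[ 0.0004  0.952  -0.306 ]
 [ 0.0002 -0.306  -0.952 ]
 [-1.      0.0003 -0.0003]]
```

View pics/w7c.png

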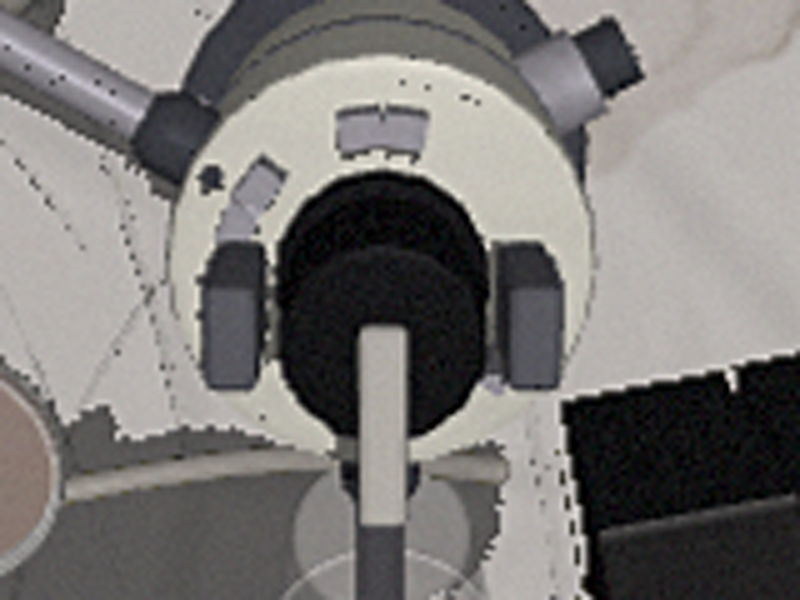

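View pics/x7.png

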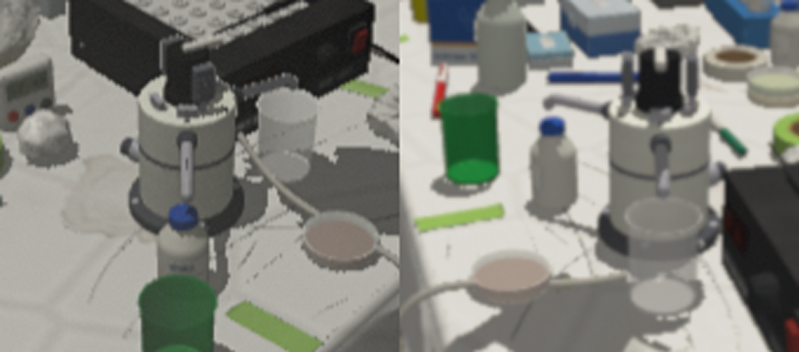

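```bash
python3 - <<'E'
from h import *
np.set_printoptions(precision=4,suppress=True)
s=manip.snapshot("wrist")
f=lambda x,y,z:plane(s,x/5+240-.4,y/5+130-.4,z)
L=[f(206,291,.152),f(257,291,.152),f(252,389,.152),f(203,389,.152)];R=[f(512,289,.152),f(564,288,.152),f(559,388,.152),f(511,387,.152)]
l=np.mean(L,0);r=np.mean(R,0);d=l-r;h=np.arctan2(d[1],d[0])-np.pi/2
print("tabmid",(l+r)/2,"over",np.linalg.norm((L[0]+L[3]-R[1]-R[2])/2),"sel",h-.209)
p=f(382,524,.1585);q=f(383,326,.1585);d=q-p;print("ptr sel",np.arctan2(d[1],d[0])-.209)
for n in("scene","side"):
  sc=manip.snapshot(n); print(n)
sc=manip.snapshot("scene");sd=manip.snapshot("side")
g=lambda x,y:(x/2.35+230-.3,y/2.35+130-.3);k=lambda x,y:((x-399.5)/2.35+230-.3,y/2.35+150-.3)
print("beaker base",tri(ray(sc,*g(285,166)),ray(sd,*k(664,296))))
print("bottle cap",tri(ray(sc,*g(183,212)),ray(sd,*k(553,121))))
E
```

```text
tabmid [0.4915 0.3693 0.152 ] over 0.05641111196212644 sel 1.0579839868952328
ptr sel 1.0467177212083527
scene
side
beaker base (array([0.4635, 0.2697, 0.0042]), [np.float64(7.098463052568353e-05), np.float64(7.098463052564549e-05)])
bottle cap (array([0.4271, 0.4475, 0.075 ]), [np.float64(6.035594831152874e-05), np.float64(6.035594831153957e-05)])
```

The selector reads about +1.05. The tabs measure 56.4 mm across, against 56.9 mm before the squeeze, so both are fully out. The beaker and bottle haven't moved, and the robot is clear, so I'll hand in.

```bash
python3 -c "
from station import manip
print(manip.sign_off())"
```

```text
the job is handed in; nothing more can be done
None
```

The knob now points to the spout over the clear beaker, which is on the dispenser's -y side. It should be locked there, with both tabs sprung out. I squeezed both tabs fully in, turned the knob about 1.12 rad anticlockwise, opened the jaws in place, rose clear and handed the job in at about 7.5 s.

- **Knob angle:** the last pictures gave +1.05 from the pointer and +1.06 from the tabs, against a target of +1.05.
- **Tabs:** they measured 56.4 mm across, against 56.9 mm by the same method before the squeeze. The nominal is 58 mm, and this view reads about 2% small. I did not test the lock by pushing on the knob.
- **Vessels:** the beaker and bottle were within about 1 mm of their first measured positions. The green look-alike was not touched.
- **Forces:** the highest wrist force seen at the end of a move was about 10 N.

**Disagreements:** my first estimate of the knob axis, from the vessel positions, was about 3 mm off. I used the circle fits instead, on which the three cameras agreed to about 1 mm. On release, the fingers were about 1.5 mm off centre, so I corrected that before rising.

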